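Balance the grill turner on its narrow rest

TASK

Lay the yellow-handled grill turner across the small red pad of the utensil rest so that it balances there level by itself, with both ends hanging clear of the table. Its handle and blade are of unknown weight, so feel for the balance point with small trial lifts first; never let it tip steeply or press hard on the rest, set it down gently, and leave the dip tubs, the pan and the cookie tray where they are.

Things in the scene. Friction and masses are not known exactly. Their poses are not given: they have to be found in the camera images.
- turner: Grill turner, 0.24 to 0.78 kg, flat on the table. Origin: mid-length of its steel shaft, at table level; x along the shaft to the blade, z up. Shaft 28 mm wide (y), 12 thick, underside 22 mm and top 34 mm above the origin, graspable for x -120 to +120 mm. Balance point unknown, anew each time: on the centre line (y = 0), x between -105 and +105 mm.
- shaft_mid (a point): Middle of the turner's shaft, 28 mm above the turner's origin. Along the turner's x from here: yellow handle -245 to -125 mm (34 mm wide, top 10 mm above this point, a foot near its end stands on the table); steel blade +145 to +240 mm (70 mm wide, 4 mm thick, flat on the table), joined to the shaft by a sloping neck. Handle and blade are of unknown weight.
- rest: Utensil rest fixed to the table: round base 70 mm across, 10 mm thick, a 10 mm post and on top a flat red pad 16 mm square, narrower than the shaft, so fingers holding the shaft pass beside it. Origin: centre of the base's underside, x, y along the pad's sides. The shaft may lie across it in any direction; it stays level only with its balance point within about 8 mm of the pad's centre.
- rest_top (a point): Centre of the top face of the rest's red pad when unloaded, 100 mm above the table. The pad (12 mm thick) is cushioned: it gives straight down against a spring of 2.5 N per mm, 8 mm at most, and comes back up. A balanced turner may rock slightly on it for a few seconds after release.
- mustard_tub: Low white dip tub with a yellow lid, 84 mm across, 44 mm tall, loose; origin at the centre of its underside. Leave alone.
- ketchup_tub: Low white dip tub with a red lid, 84 mm across, 44 mm tall, loose; origin at the centre of its underside. Leave alone.
- pan: Open aluminium serving pan, 260 x 200 x 50 mm (x, y, z), loose; origin at the centre of its underside. Leave alone.
- cookies: Black cookie tray with clear cover, 270 x 210 x 56 mm (x, y, z), loose; origin at the centre of its underside. Leave alone.
Not all that is in view belongs to the job. Of the things that look like the rest, take the one that is farthest from the robot's base at the start.

How it is judged:
On the way:
1. the turner is lifted level, clear of the table (height (world z) of turner above 0.03 m and angle between turner's own z axis and vertical below 0.1 rad), for 0.3 s.
At the end, for the whole second after the job is handed in: The turner rests by its shaft on the rest's pad (its origin 68 to 84 mm above the table), settled (at most rocking gently, under 40 mm/s), level within 0.09 rad (about 5 degrees), so both ends are clear of the table, and stays so by itself (contact force between turner and rest above 1 N and height (world z) of turner between 0.068 and 0.084 m and angle between turner's own z axis and vertical below 0.09 rad and linear speed of turner below 0.04 m/s and horizontal distance between turner and rest_top below 0.12 m); the robot touches nothing.
It fails at once if the turner tips more than 0.22 rad (12.5 degrees) from level (angle between turner's own z axis and vertical above 0.22 rad).
It fails at once if the turner presses on the rest with more than 25 N (contact force between turner and rest above 25 N).
It fails at once if a dip tub, the pan or the cookie tray is moved more than 30 mm (distance of any of mustard_tub, ketchup_tub, pan, cookies from where it was at the start of the episode above 0.03 m).
It also fails if it takes over 72 s, if anything falls off the work surface, if the arm or the gripper's body presses on something with over 40 N, if the wrist force passes 120 N, or if a joint passes its speed limit or range.

ROBOT

A 6-joint arm with a two-finger parallel gripper is mounted at the origin on the work surface. World frame = base frame: x ahead of the robot, y to its left, z up, the work surface at z = 0. Lengths are in m, angles in rad, forces in N, time in s.
With the tool pointing down it reaches from about 0.4 to 0.925 m from the base axis. Payload 12.5 kg.
Tool frame: the origin (TCP) lies midway between the tips of the shut fingers; the grasp point (between the pads) lies 19 mm behind it; z points along the fingers, y is the line along which they close (so a half turn about z gives the same grasp; the last joint's range is limited). The gripper opens to 95 mm and grips with 3 to 60 N. Pads are 20 mm wide; open, the fingers measure 119 mm over their backs; the gripper's body (75 mm by 180 mm) begins 59 mm behind the grasp point.
Start: joints at [1.025, 0.491, 1.559, -0, 1.092, -0.106], TCP at [0.266, 0.566, 0.215] pointing down, gripper open.
Joint ranges: [-3.1, 3.1], [-0.84, 2.19], [0.05, 2.79], [-1.13, 4.28], [0.06, 2.93], [-2.69, 2.69]. Speed limits (rad/s): [2.22, 2.22, 2.79, 3.14, 3.14, 3.14].

INTERFACE

Orientations are given as a 3x3 rotation matrix whose columns are the frame's x, y, z axes.
In Python, from station import * gives the robot as it stands.
- The arm moves only by the tool arm_command, never from a script. Its argument "commands" is a list of rows, each a list of 3 entries, a list of its own where there are three numbers: the closure, from -1 (fully open) to 1 (shut), then the shift along the tool's x, y, z in m, then the turn, a rotation vector about the tool's x, y, z in rad. In form: [[grip, [tx, ty, tz], [ax, ay, az]], ...]. A call has exactly 5 rows; each row shifts and turns the commanded pose from where the row before left it, along the tool's axes as they then stand; what a row does not reach is not made up. A row lasts 1/8 s, in which the tool goes at most 62.5 mm and 10.7 degrees, less where a joint would pass 70% of its speed; a pose out of reach is approached as far as the arm can. A call is refused whole if a number of a shift passes 0.0625 or a number of a turn 0.188, either way. A call with a gripper value outside its range is refused whole. The fingers move at their own pace and stop on an object; "grip_force" is the grip in N (left out, the last holds). Time passes only in rows, so rows that do not move let the fingers close, or fill a call up. It gives the time, the measured TCP pose, the force, the opening and the grip force at its end, in the units of the state.
- get_obs(): the state, without advancing time (a new reading comes with each control period).
- read_camera(name): name is "scene" or "top" or "wrist"; returns a dict with "frame" (400x640x3 uint8, red, green, blue), "fovy" (degrees; the focal length in pixels is half the picture's height over the tangent of half this angle, whatever the lens; pixels are square), "cx", "cy" (the principal point, pixels), "k1" (the pictures are not rectified: a ray, as slopes to the right and down, at radius r is drawn at 1 + k1 r^2 times it, then the intrinsics apply), "camera_from_world" (4x4, takes a point from world to camera coordinates); the wrist camera has in their place "hand_eye" (4x4, takes a point from camera to tool coordinates, whose origin is the TCP and whose axes are the flange's). Camera axes: x right, y down, z forward; pixel columns grow to the right and rows downward; lengths in m; the calibration is good to about 2 mm. A picture is of the moment at which its call begins: read the wrist's pose just before it. There is no depth.
- hand_in(): hands the job in; it is judged then, once.
The state is a dict: "clock": time; "joint_pos": joint angles; "dq": joint speeds; "tau": joint torques, N m; "position": TCP position; "orientation": TCP orientation; "contact_force": force on the tool from outside, world axes, zero at the start; "torque": the same for the moment, N m; "gripper_width": finger opening in m; "gripper_force": force on a finger pad.
Only numpy, scipy, OpenCV 4.12 (cv2) and the standard library are available. Lean on these libraries where they do the work, as an engineer would, in place of code of your own. Each camera call takes 0.05 s, during which the arm holds its last target. There are 200 camera calls.

## Working session

There is one attempt and no reset: what is moved stays moved. The work goes in short steps, Python scripts to look and compute and a tool call to move; the robot and the scene stay as the last step left them, time stands still between calls to the robot, and variables do not carry over. Pictures are saved under pics/ and viewed, at most 10 in all, crops included, and the job is handed in when it is done.

Besides the shell and the picture viewer there is one more tool, called after ">>>" in YAML: its name, and indented under it one key for each argument. arm_command: Moves the arm, as the interface text tells. Its arguments: {"type":"object","properties":{"commands":{"type":"array","items":{"type":"array"}},"grip_force":{"type":"number"}},"required":["commands"]}

```bash
mkdir -p pics; ls
cat > h.py <<'E'
from station import *
import numpy as np, cv2
def snap(n,f):
    o=get_obs(); c=read_camera(n); cv2.imwrite('pics/'+f,c['frame'][:,:,::-1]); np.save('pics/'+f+'.npy',{'c':c,'o':o},allow_pickle=True); return c,o
def load(f):
    d=np.load('pics/'+f+'.npy',allow_pickle=True).item(); return d['c'],d['o']
def ray(c,uv,o=None):
    f=200/np.tan(np.radians(c['fovy'])/2)
    K=np.array([[f,0,c['cx']],[0,f,c['cy']],[0,0,1]])
    p=cv2.undistortPoints(np.array([[uv]],float),K,np.array([c['k1'],0,0,0,0.]))[0,0]
    d=np.array([p[0],p[1],1])
    if 'hand_eye' in c:
        T=np.eye(4);T[:3,:3]=o['orientation'];T[:3,3]=o['position'];M=T@c['hand_eye']
    else: M=np.linalg.inv(c['camera_from_world'])
    return M[:3,3],M[:3,:3]@d
def onz(c,uv,z,o=None):
    p,d=ray(c,uv,o); return p+d*(z-p[2])/d[2]
E
python3 - <<'E'
from h import *
a,_=snap('scene','s0.png'); b,_=snap('top','t0.png')
o=get_obs(); print(o['clock'],o['position'],o['orientation'],o['contact_force'],o['torque'])
print(a['k1'],a['camera_from_world'],b['camera_from_world'])
E
```

```text
pics
0.1 [0.26595438 0.56535523 0.21412042] [[-9.04849404e-01  4.25731471e-01 -5.20195540e-04]
 [ 4.25731773e-01  9.04849030e-01 -8.31075303e-04]
 [ 1.16883518e-04 -9.73461762e-04 -9.99999519e-01]] [-0.10458231  0.30138207 -0.43113205] [-0.01499669 -0.01678288 -0.04645546]
-0.03191108642023445 [[-0.57572646  0.81761706  0.0064327   0.33523714]
 [ 0.57920648  0.41337699 -0.7025947  -0.25800025]
 [-0.57711254 -0.4007765  -0.71156117  1.61785363]
 [ 0.          0.          0.          1.        ]] [[ 0.00736278 -0.99996801 -0.00312426  0.01157881]
 [-0.99788116 -0.00714536 -0.06466947  0.58984881]
 [ 0.06464508  0.00359378 -0.99790185  1.63410714]
 [ 0.          0.          0.          1.        ]]
```

View pics/s0.png

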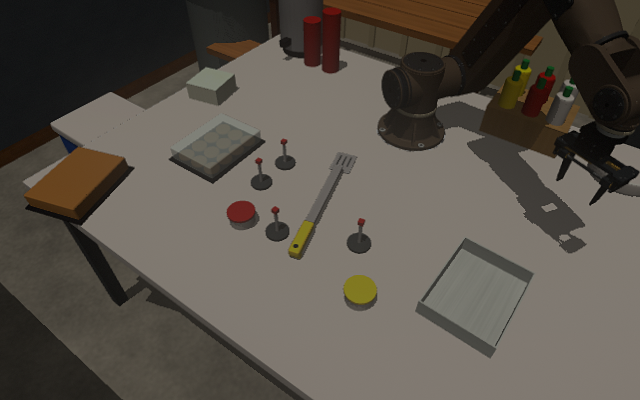

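View pics/t0.png

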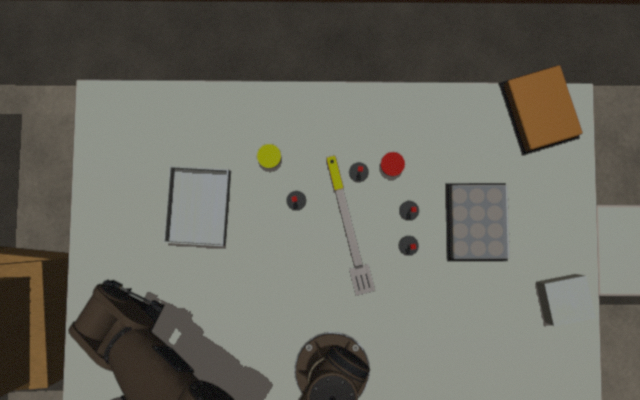

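Scene view: there are four rests, with pads at scene (259,161), (284,142), (276,210), (361,222) and at top (294,200), (360,170), (413,211), (412,246). The turner runs from its handle at top (334,160) to its blade at (362,280). Next I measure the positions and take an enlarged crop.

Run:
```python
from h import *
for f,z in (('t0.png',.1),('s0.png',.1)):
    c,_=load(f); im=c['frame']; hsv=cv2.cvtColor(im,cv2.COLOR_RGB2HSV)
    m=(((hsv[...,0]<6)|(hsv[...,0]>173))&(hsv[...,1]>130)&(hsv[...,2]>70)).astype(np.uint8)
    n,l,s,ce=cv2.connectedComponentsWithStats(m)
    for i in range(1,n):
        if s[i,4]>8:
            p=onz(c,ce[i],.1); print(f,'red',ce[i].round(1),s[i,4],p.round(3),np.hypot(*p[:2]).round(3))
    m=((abs(hsv[...,0].astype(int)-28)<6)&(hsv[...,1]>150)&(hsv[...,2]>90)).astype(np.uint8)
    n,l,s,ce=cv2.connectedComponentsWithStats(m)
    for i in range(1,n):
        if s[i,4]>40:
            p=onz(c,ce[i],.035);r=cv2.minAreaRect(np.argwhere(l==i)[:,::-1].astype(np.float32)); print(f,'yel',ce[i].round(1),s[i,4],p.round(3),r)
c,_=load('t0.png')
a=c['frame'][140:310,260:440,::-1]; cv2.imwrite('pics/crop.png',cv2.resize(a,None,fx=3.5,fy=3.5,interpolation=cv2.INTER_CUBIC))
# shaft: grey non-table pixels along region
for z in (.1,):
    pass
for uv in [(334,160),(360,266),(363,292)]: print(uv,onz(c,uv,.03).round(3))
```

```text
t0.png red [392.2 163.8] 437 [ 0.693 -0.193  0.1  ] 0.719
t0.png red [360.  168.5] 26 [ 0.677 -0.087  0.1  ] 0.682
t0.png red [294.  198.7] 28 [0.576 0.129 0.1  ] 0.59
t0.png red [413.3 209. ] 28 [ 0.545 -0.261  0.1  ] 0.604
t0.png red [412.7 246. ] 28 [ 0.425 -0.259  0.1  ] 0.497
t0.png yel [268.7 155.8] 431 [0.726 0.222 0.035] ((268.5, 156.0), (22.0, 23.0), 90.0)
t0.png yel [334.4 172.9] 285 [ 0.669 -0.003  0.035] ((334.27850341796875, 172.55828857421875), (32.77873611450195, 8.805466651916504), 75.25643920898438)
s0.png red [331.3  10.8] 109 [-0.532 -0.723  0.1  ] 0.898
s0.png red [311.5  19.3] 108 [-0.392 -0.742  0.1  ] 0.839
s0.png red [547.5  76.6] 68 [-0.512  0.334  0.1  ] 0.611
s0.png red [283.3 140.2] 16 [ 0.425 -0.261  0.1  ] 0.499
s0.png red [258.2 159.6] 16 [ 0.546 -0.263  0.1  ] 0.607
s0.png red [240.5 210.9] 464 [ 0.739 -0.16   0.1  ] 0.756
s0.png red [274.7 208.8] 22 [ 0.678 -0.089  0.1  ] 0.684
s0.png red [360.9 220.6] 25 [0.578 0.127 0.1  ] 0.592
s0.png yel [523.3  69.3] 69 [-0.646  0.219  0.035] ((523.1705932617188, 69.48234558105469), (15.510529518127441, 7.375635623931885), 12.528807640075684)
s0.png yel [300.9 236.9] 362 [ 0.675 -0.004  0.035] ((300.5, 237.0), (10.733125686645508, 36.224300384521484), 26.56505012512207)
s0.png yel [359.7 289. ] 741 [0.724 0.219 0.035] ((359.5, 289.0), (28.0, 31.0), 90.0)
(334, 160) [ 0.714 -0.002  0.03 ]
(360, 266) [ 0.353 -0.092  0.03 ]
(363, 292) [ 0.266 -0.103  0.03 ]
```

View pics/crop.png

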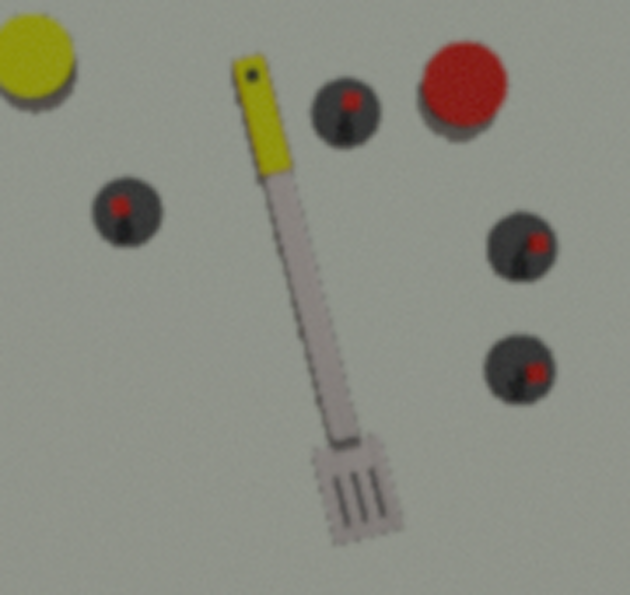

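Target: pad at top (360,168), scene (275,209), at world (0.678,-0.088) with r 0.68. The other three are at r 0.59, 0.60 and 0.50, so this is the farthest; the crop confirms it, beside the red-lidded tub. Next I compute the turner's pose.

```bash
cat >> h.py <<'E'
def plan(xyz,yaw=None):
    o=get_obs();R=o['orientation'];d=R.T@(np.array(xyz)-o['position'])
    yc=np.arctan2(R[1,0],R[0,0]); print('t',o['clock'],'pos',o['position'].round(4),'yaw',yc.round(4),'tilt',R[:2,2].round(4),'shift tool',d.round(4),end=' ')
    if yaw is not None: print('turn z',round(-((yaw-yc+np.pi)%(2*np.pi)-np.pi),4),end='')
    print()
def mid(c,o,thr=35): pass
E
python3 - <<'E'
from h import *
c,_=load('t0.png')
A=onz(c,(331.4,156.3),.036);B=onz(c,(365.1,293.1),.004);H=onz(c,(339.1,189.1),.034)
print(A,B,H,np.linalg.norm(A[:2]-B[:2]))
d=B[:2]-A[:2];d/=np.linalg.norm(d);yaw=np.arctan2(d[1],d[0])%(2*np.pi)
P=[A[:2]+.245*d,B[:2]-.240*d,H[:2]+.125*d,np.array([.672,-.0035])+.185*d];print(P,yaw)
m=np.mean(P,0);plan([*m,.214],yaw)
R=np.array([[np.cos(yaw),np.sin(yaw)],[np.sin(yaw),-np.cos(yaw)]]) 
print('after turn, tool shift',R.T@(m-get_obs()['position'][:2]))
E
```

```text
[0.72598919 0.00725912 0.036     ] [ 0.25906691 -0.11161697  0.004     ] [ 0.61364337 -0.01982039  0.034     ] 0.4818173287434768
[array([ 0.4885632 , -0.05318836]), array([ 0.49164748, -0.05240311]), array([ 0.49250766, -0.05066094]), array([ 0.49271915, -0.04914402])] 3.3908913594330663
t 0.1 pos [0.266  0.5654 0.2141] yaw 2.7018 tilt [-0.0005 -0.0008] shift tool [-0.4665 -0.4621  0.0005] turn z -0.6891
after turn, tool shift [-0.06628074 -0.65325226]
```

>>> arm_command:
  commands:
    - [-1, [0, 0, 0], [0, 0, -0.138]]
    - [-1, [0, 0, 0], [0, 0, -0.138]]
    - [-1, [0, 0, 0], [0, 0, -0.138]]
    - [-1, [0, 0, 0], [0, 0, -0.138]]
    - [-1, [0, 0, 0], [0, 0, -0.138]]

```text
clock: 0.72
position: [0.266, 0.5654, 0.2143]
orientation: [[-0.968, -0.252, -0.0], [-0.252, 0.968, -0.001], [0.0, -0.0, -1.0]]
contact_force: [0.0, 0.3, -0.9]
gripper_width: 0.0952
gripper_force: 0.0
```

>>> arm_command:
  commands:
    - [-1, [-0.01, -0.06, 0], [0, 0, 0]]
    - [-1, [-0.01, -0.06, 0], [0, 0, 0]]
    - [-1, [-0.01, -0.06, 0], [0, 0, 0]]
    - [-1, [-0.01, -0.06, 0], [0, 0, 0]]
    - [-1, [-0.01, -0.06, 0], [0, 0, 0]]

```text
clock: 1.35
position: [0.3892, 0.2855, 0.2146]
orientation: [[-0.969, -0.248, 0.0], [-0.248, 0.969, 0.0], [-0.0, 0.0, -1.0]]
contact_force: [1.0, 0.2, 0.5]
gripper_width: 0.0953
gripper_force: 0.0
```

>>> arm_command:
  commands:
    - [-1, [-0.01, -0.06, 0], [0, 0, 0]]
    - [-1, [0, -0.06, 0], [0, 0, 0]]
    - [-1, [0, -0.06, 0], [0, 0, 0]]
    - [-1, [0, -0.06, 0], [0, 0, 0]]
    - [-1, [0, -0.06, 0], [0, 0, 0]]

```text
clock: 1.98
position: [0.4729, -0.0029, 0.2146]
orientation: [[-0.969, -0.247, 0.0], [-0.247, 0.969, 0.0], [-0.0, 0.0, -1.0]]
contact_force: [1.4, 0.3, -0.2]
gripper_width: 0.0951
gripper_force: 0.0
```

Run:
```python
from h import *
plan([.491,-.051,.2],3.391)
snap('wrist','w1.png')
```

```text
t 1.975 pos [ 0.4729 -0.0029  0.2146] yaw -2.8915 tilt [0.     0.0002] shift tool [-0.0057 -0.0511  0.0146] turn z 0.0007
```

View pics/w1.png

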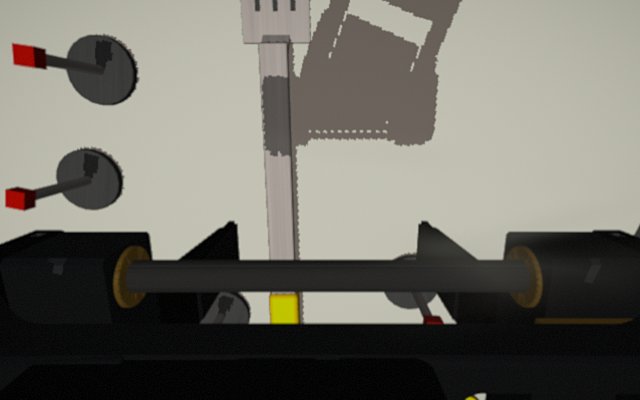

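Wrist view: the shaft runs from the yellow edge at (284,293) up to the neck at (274,42), with no obstacle near the fingers. I use these for a closer pose.

Run:
```python
from h import *
c,o=load('w1.png'); g=c['frame'].astype(int)
for uv in [(284.5,293),(274,42)]: print(uv,onz(c,uv,.034,o).round(4))
for r in (60,190,230): print(r,c['frame'][r,255:305].mean(1).astype(int).tolist())
print([tuple(x) for x in c['frame'][190,262:302:4].tolist()])
```

```text
(284.5, 293) [ 0.6122 -0.0172  0.034 ]
(274, 42) [ 0.3561 -0.0852  0.034 ]
60 [184, 185, 185, 174, 145, 146, 154, 153, 151, 152, 153, 156, 157, 157, 156, 154, 154, 154, 155, 155, 155, 158, 161, 161, 159, 159, 154, 153, 154, 156, 152, 127, 83, 66, 92, 98, 96, 99, 134, 178, 188, 186, 185, 185, 185, 185, 186, 174, 120, 93]
190 [188, 189, 190, 188, 187, 189, 189, 187, 190, 191, 180, 153, 156, 165, 167, 163, 160, 159, 159, 156, 158, 159, 160, 159, 159, 160, 160, 158, 160, 162, 163, 160, 161, 162, 160, 147, 112, 69, 90, 101, 99, 109, 153, 186, 191, 190, 189, 188, 188, 189]
230 [188, 189, 189, 189, 188, 189, 190, 188, 189, 187, 189, 190, 181, 150, 155, 164, 165, 161, 159, 159, 156, 156, 158, 157, 159, 158, 157, 158, 158, 157, 159, 160, 160, 161, 160, 162, 157, 124, 68, 70, 96, 99, 96, 123, 181, 192, 189, 189, 188, 188]
[(193, 192, 178), (160, 153, 146), (172, 162, 155), (165, 156, 149), (167, 159, 152), (166, 158, 151), (168, 159, 153), (154, 146, 141), (110, 101, 94), (191, 191, 176)]
```

Run:
```python
from h import *
c,o=load('w1.png')
P=[onz(c,u,.034,o)[:2] for u in [(272.5,60),(278.3,190),(279.8,230)]]; print(P)
print([np.linalg.norm(onz(c,(a,r),.034,o)-onz(c,(b,r),.034,o)) for a,b,r in [(258.5,286,60),(265.5,291,190)]])
d=P[0]-P[2];yaw=np.arctan2(d[1],d[0]);d/=np.linalg.norm(d);e=onz(c,(284.5,293),.034,o)[:2]
h=P[2]+d*((e-P[2])@d); m=h+.125*d
print(yaw%(2*np.pi),d,m); plan([*m,.03],yaw)
```

```text
[array([ 0.37219773, -0.08314697]), array([ 0.49654321, -0.04999726]), array([ 0.53966981, -0.03879936])]
[np.float64(0.026583016238440255), np.float64(0.02695172939654842)]
3.4004570857262806 [-0.96668129 -0.25598298] [ 0.49199004 -0.05142525]
t 2.025 pos [ 0.4747 -0.0082  0.2146] yaw -2.8939 tilt [ 0.0011 -0.0016] shift tool [-0.006  -0.0458  0.1847] turn z -0.0112
```

>>> arm_command:
  commands:
    - [-1, [-0.006, -0.045, 0.02], [0, 0, -0.01]]
    - [-1, [0, 0, 0.05], [0, 0, 0]]
    - [-1, [0, 0, 0.05], [0, 0, 0]]
    - [-1, [0, 0, 0.04], [0, 0, 0]]
    - [-1, [0, 0, 0], [0, 0, 0]]

```text
clock: 2.65
position: [0.4884, -0.0427, 0.0526]
orientation: [[-0.966, -0.257, -0.005], [-0.257, 0.966, 0.001], [0.005, 0.003, -1.0]]
contact_force: [0.3, -0.4, 0.7]
gripper_width: 0.0945
gripper_force: 0.0
```

Run:
```python
from h import *
plan([.492,-.0514,.010],3.400)
```

```text
t 2.65 pos [ 0.4884 -0.0427  0.0526] yaw -2.8816 tilt [-0.0052  0.0013] shift tool [-0.0014 -0.0094  0.0426] turn z 0.0016
```

>>> arm_command:
  commands:
    - [-1, [0, -0.009, 0.02], [0, 0, 0]]
    - [-1, [0, 0, 0.022], [0, 0, 0]]
    - [-1, [0, 0, 0], [0, 0, 0]]
    - [-1, [0, 0, 0], [0, 0, 0]]
    - [-1, [0, 0, 0], [0, 0, 0]]

```text
clock: 3.28
position: [0.4926, -0.0517, 0.0139]
orientation: [[-0.966, -0.258, 0.002], [-0.258, 0.966, -0.0], [-0.002, -0.001, -1.0]]
contact_force: [0.3, 0.3, -0.6]
gripper_width: 0.095
gripper_force: 0.0
```

Run:
```python
from h import *
plan([.492,-.0514,.010],3.400)
o=get_obs();print(o['contact_force'],o['torque'])
```

```text
t 3.275 pos [ 0.4926 -0.0517  0.0139] yaw -2.8811 tilt [ 0.0018 -0.0003] shift tool [0.0005 0.0005 0.0038] turn z 0.0021
[ 0.26128698  0.25321746 -0.59364169] [ 0.06120216  0.06362498 -0.02467443]
```

>>> arm_command:
  commands:
    - [-1, [0, 0, 0.003], [0, 0, 0]]
    - [0.4, [0, 0, 0], [0, 0, 0]]
    - [1, [0, 0, 0], [0, 0, 0]]
    - [1, [0, 0, 0], [0, 0, 0]]
    - [1, [0, 0, 0], [0, 0, 0]]
  grip_force: 60

```text
clock: 3.9
position: [0.492, -0.0517, 0.0096]
orientation: [[-0.966, -0.257, -0.0], [-0.257, 0.966, 0.0], [-0.0, 0.0, -1.0]]
contact_force: [0.1, -0.4, -1.4]
gripper_width: 0.0605
gripper_force: 0.0
```

>>> arm_command:
  commands:
    - [1, [0, 0, 0], [0, 0, 0]]
    - [1, [0, 0, 0], [0, 0, 0]]
    - [1, [0, 0, -0.004], [0, 0, 0]]
    - [1, [0, 0, -0.004], [0, 0, 0]]
    - [1, [0, 0, 0], [0, 0, 0]]

```text
clock: 4.53
position: [0.492, -0.0517, 0.0178]
orientation: [[-0.966, -0.257, 0.0], [-0.257, 0.966, 0.0], [-0.0, 0.0, -1.0]]
contact_force: [-0.2, 0.1, -6.2]
gripper_width: 0.0272
gripper_force: 60.0
```

```bash
cat >> h.py <<'E'
def feel(n=4):
    F=[];
    for i in range(n):
        read_camera('top'); o=get_obs(); R=o['orientation']; F.append(np.r_[o['contact_force'],R.T@o['torque']]); 
    F=np.array(F); print('t',o['clock'],'z',o['position'][2].round(4),'w',o['gripper_width'],'gf',o['gripper_force']); print('F mean',F.mean(0).round(3),'sd',F.std(0).round(3))
E
python3 -c "
from h import *
feel(5)"
```

```text
t 4.775 z 0.0175 w 0.027639484033002135 gf 59.99689757823944
F mean [ 2.95e-01 -1.60e-01 -5.87e+00 -7.40e-02 -1.64e-01 -5.00e-03] sd [0.402 0.5   0.267 0.025 0.034 0.032]
```

>>> arm_command:
  commands:
    - [1, [0, 0, -0.006], [0, 0, 0]]
    - [1, [0, 0, -0.006], [0, 0, 0]]
    - [1, [0, 0, 0], [0, 0, 0]]
    - [1, [0, 0, 0], [0, 0, 0]]
    - [1, [0, 0, 0], [0, 0, 0]]

```text
clock: 5.4
position: [0.492, -0.0517, 0.0295]
orientation: [[-0.966, -0.257, -0.0], [-0.257, 0.966, 0.0], [0.0, 0.0, -1.0]]
contact_force: [-0.8, -0.5, -5.7]
gripper_width: 0.0273
gripper_force: 60.0
```

```bash
python3 -c "
from h import *
feel(8)
snap('scene','s2.png')
c,_=load('s2.png'); cv2.imwrite('pics/s2c.png',cv2.resize(c['frame'][130:290,220:420,::-1],None,fx=3.5,fy=3.5,interpolation=cv2.INTER_CUBIC))"
```

```text
t 5.8 z 0.0296 w 0.027348199504689242 gf 59.996745586395264
F mean [-0.295  0.406 -5.405 -0.048 -0.171  0.008] sd [0.492 0.557 0.522 0.009 0.025 0.026]
```

View pics/s2c.png

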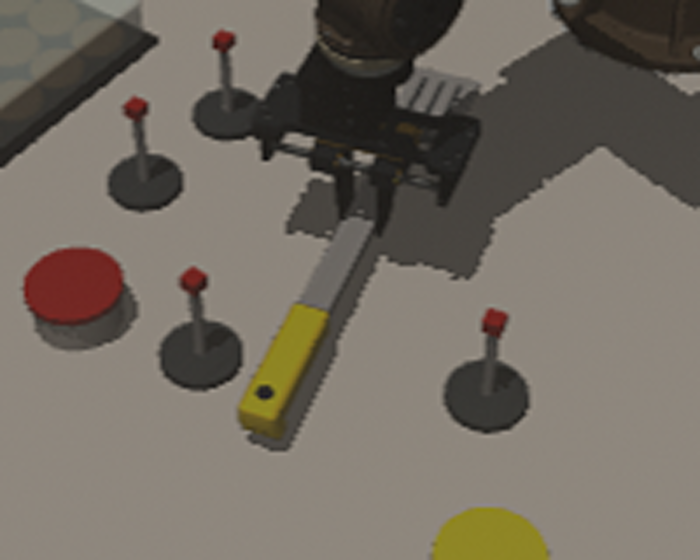

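The turner hangs free: in the crop the handle at (265,385) stands clear of its shadow, and the moment is unchanged from the lower lift. The balance point is about +30 mm, so I set it down, regrasp there and feel again.

>>> arm_command:
  commands:
    - [1, [0, 0, 0.008], [0, 0, 0]]
    - [1, [0, 0, 0.008], [0, 0, 0]]
    - [1, [0, 0, 0.0035], [0, 0, 0]]
    - [1, [0, 0, 0], [0, 0, 0]]
    - [0.2, [0, 0, 0], [0, 0, 0]]

```text
clock: 6.48
position: [0.4926, -0.0518, 0.0111]
orientation: [[-0.966, -0.257, 0.002], [-0.257, 0.966, -0.001], [-0.002, -0.001, -1.0]]
contact_force: [-0.3, -0.1, 0.3]
gripper_width: 0.033
gripper_force: 0.0
```

>>> arm_command:
  commands:
    - [0.2, [0, 0, 0], [0, 0, 0]]
    - [0.2, [0, 0, 0], [0, 0, 0]]
    - [0.2, [0.015, 0, 0], [0, 0, 0]]
    - [0.2, [0.016, 0, 0], [0, 0, 0]]
    - [0.2, [0, 0, 0], [0, 0, 0]]

```text
clock: 7.1
position: [0.4606, -0.06, 0.0101]
orientation: [[-0.967, -0.256, -0.001], [-0.256, 0.967, 0.0], [0.001, 0.001, -1.0]]
contact_force: [-0.6, 0.8, 0.5]
gripper_width: 0.0378
gripper_force: 0.0
```

```bash
python3 -c "
from h import *
feel(8)
plan([.492,-.0514,.010],3.400)"
```

```text
t 7.5 z 0.0101 w 0.03809466545481627 gf 0.0
F mean [-0.031 -0.062 -0.    -0.051  0.002  0.003] sd [0.419 0.485 0.588 0.021 0.017 0.022]
t 7.5 pos [ 0.4623 -0.0596  0.0101] yaw -2.8812 tilt [0.0003 0.    ] shift tool [-0.0308  0.0003  0.0001] turn z 0.002
```

>>> arm_command:
  commands:
    - [1, [0, 0, 0], [0, 0, 0]]
    - [1, [0, 0, 0], [0, 0, 0]]
    - [1, [0, 0, 0], [0, 0, 0]]
    - [1, [0, 0, -0.006], [0, 0, 0]]
    - [1, [0, 0, -0.006], [0, 0, 0]]

```text
clock: 8.12
position: [0.4618, -0.0596, 0.0223]
orientation: [[-0.966, -0.257, -0.001], [-0.257, 0.966, 0.0], [0.001, 0.0, -1.0]]
contact_force: [0.9, 0.5, -6.2]
gripper_width: 0.0275
gripper_force: 60.0
```

>>> arm_command:
  commands:
    - [1, [0, 0, -0.003], [0, 0, 0]]
    - [1, [0, 0, 0], [0, 0, 0]]
    - [1, [0, 0, 0], [0, 0, 0]]
    - [1, [0, 0, 0], [0, 0, 0]]
    - [1, [0, 0, 0], [0, 0, 0]]

```text
clock: 8.75
position: [0.462, -0.0597, 0.025]
orientation: [[-0.966, -0.257, -0.0], [-0.257, 0.966, 0.0], [0.0, 0.0, -1.0]]
contact_force: [-0.6, -0.9, -5.5]
gripper_width: 0.0278
gripper_force: 60.0
```

```bash
python3 -c "
from h import *
feel(10)"
```

```text
t 9.25 z 0.0251 w 0.02715240783390579 gf 59.997990131378174
F mean [-0.145  0.135 -5.499 -0.076  0.017  0.007] sd [0.472 0.462 0.488 0.029 0.023 0.044]
```

The moment at +31 mm is nearly zero (offset about -2 mm, weight about 5.5 N). I keep this grasp, lift it and carry it over the pad.

>>> arm_command:
  commands:
    - [1, [0, 0, -0.012], [0, 0, 0]]
    - [1, [0, 0, -0.024], [0, 0, 0]]
    - [1, [0, 0, -0.024], [0, 0, 0]]
    - [1, [0, 0, -0.023], [0, 0, 0]]
    - [1, [0, 0, -0.012], [0, 0, 0]]

```text
clock: 9.88
position: [0.4623, -0.0597, 0.1218]
orientation: [[-0.966, -0.257, 0.002], [-0.257, 0.966, -0.0], [-0.002, -0.001, -1.0]]
contact_force: [-0.6, 0.5, -5.5]
gripper_width: 0.0279
gripper_force: 60.0
```

>>> arm_command:
  commands:
    - [1, [-0.01, -0.004, 0], [0, 0, 0]]
    - [1, [-0.02, -0.008, 0], [0, 0, 0]]
    - [1, [-0.02, -0.008, 0], [0, 0, 0]]
    - [1, [-0.025, -0.01, 0], [0, 0, 0]]
    - [1, [-0.025, -0.01, 0], [0, 0, 0]]

```text
clock: 10.5
position: [0.5701, -0.0727, 0.1189]
orientation: [[-0.966, -0.257, -0.001], [-0.257, 0.966, 0.0], [0.001, 0.001, -1.0]]
contact_force: [-0.0, 0.5, -5.5]
gripper_width: 0.0274
gripper_force: 60.0
```

>>> arm_command:
  commands:
    - [1, [-0.025, -0.01, 0], [0, 0, 0]]
    - [1, [-0.025, -0.01, 0], [0, 0, 0]]
    - [1, [-0.024, -0.011, 0], [0, 0, 0]]
    - [1, [-0.015, -0.008, 0], [0, 0, 0]]
    - [1, [-0.01, -0.004, 0], [0, 0, 0]]

```text
clock: 11.12
position: [0.6763, -0.0888, 0.1184]
orientation: [[-0.966, -0.257, -0.002], [-0.257, 0.966, 0.001], [0.002, 0.001, -1.0]]
contact_force: [-0.2, -0.2, -6.2]
gripper_width: 0.0279
gripper_force: 60.0
```

```bash
python3 -c "
from h import *
feel(4)
plan([.6755,-.0885,.0975],3.400)
for n in ('scene','top','wrist'): snap(n,n+'3.png')
a=load('scene3.png')[0]['frame'][130:290,200:400,::-1];b=load('wrist3.png')[0]['frame'][:,:,::-1]
a=cv2.resize(a,(500,400),interpolation=cv2.INTER_CUBIC);b=cv2.resize(b,(300,188)); t=cv2.resize(load('top3.png')[0]['frame'][120:280,280:440,::-1],(300,212));
cv2.imwrite('pics/m3.png',np.hstack([a,np.vstack([b,t])]))"
```

```text
t 11.325 z 0.1194 w 0.0278066737124083 gf 59.9979043006897
F mean [-0.498  0.131 -5.373 -0.082  0.042 -0.013] sd [0.283 0.494 0.349 0.047 0.029 0.02 ]
t 11.325 pos [ 0.6752 -0.0885  0.1194] yaw -2.8813 tilt [-0.0013  0.0004] shift tool [-0.0003 -0.      0.0219] turn z 0.0018
```

View pics/m3.png

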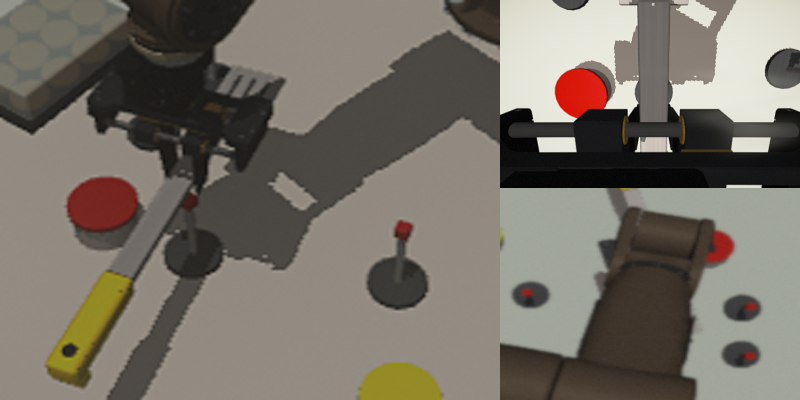

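>>> arm_command:
  commands:
    - [1, [0.001, 0, 0.008], [0, 0, 0]]
    - [1, [0, 0, 0.01], [0, 0, 0]]
    - [1, [0, 0, 0.006], [0, 0, 0]]
    - [1, [0, 0, 0.002], [0, 0, 0]]
    - [1, [0, 0, 0], [0, 0, 0]]

```text
clock: 12.1
position: [0.6748, -0.089, 0.094]
orientation: [[-0.966, -0.257, -0.0], [-0.257, 0.966, 0.0], [0.0, 0.0, -1.0]]
contact_force: [0.7, 0.9, -5.5]
gripper_width: 0.0274
gripper_force: 60.0
```

```bash
python3 -c "
from h import *
feel(20)"
```

```text
t 13.1 z 0.0941 w 0.027224555647685306 gf 59.99777913093567
F mean [ 0.24   0.089 -5.533 -0.067  0.012  0.006] sd [0.415 0.462 0.446 0.023 0.029 0.023]
```

>>> arm_command:
  commands:
    - [1, [0, 0, 0.003], [0, 0, 0]]
    - [1, [0, 0, 0.002], [0, 0, 0]]
    - [1, [0, 0, 0.001], [0, 0, 0]]
    - [1, [0, 0, 0.001], [0, 0, 0]]
    - [1, [0, 0, 0], [0, 0, 0]]

```text
clock: 13.72
position: [0.6747, -0.0889, 0.0873]
orientation: [[-0.966, -0.257, -0.0], [-0.257, 0.966, 0.0], [-0.0, 0.0, -1.0]]
contact_force: [-2.5, 0.1, -3.2]
gripper_width: 0.0275
gripper_force: 60.0
```

```bash
python3 -c "
from h import *
feel(6)"
```

```text
t 14.025 z 0.0872 w 0.02753046654464307 gf 59.998467564582825
F mean [-1.496  0.016 -3.257 -0.17   0.251  0.009] sd [0.543 0.34  0.556 0.032 0.026 0.027]
```

>>> arm_command:
  commands:
    - [1, [0, 0, 0.001], [0, 0, 0]]
    - [1, [0, 0, 0], [0, 0, 0]]
    - [1, [0, 0, 0], [0, 0, 0]]
    - [1, [0, 0, 0], [0, 0, 0]]
    - [1, [0, 0, 0], [0, 0, 0]]
  grip_force: 4

```text
clock: 14.65
position: [0.6749, -0.0889, 0.0862]
orientation: [[-0.966, -0.257, 0.0], [-0.257, 0.966, 0.0], [-0.0, -0.0, -1.0]]
contact_force: [-1.3, 0.2, -1.5]
gripper_width: 0.028
gripper_force: 4.0
```

```bash
python3 -c "
from h import *
feel(8)
c,_=snap('scene','s4.png'); c0,_=load('scene3.png')
a=[cv2.resize(x['frame'][140:290,200:350,::-1],(400,400),interpolation=cv2.INTER_CUBIC) for x in (c0,c)]
cv2.imwrite('pics/m4.png',np.hstack(a))"
```

```text
t 15.05 z 0.0862 w 0.027946684360765747 gf 3.9999302476644516
F mean [-1.322  0.317 -1.173 -0.175  0.226 -0.017] sd [0.239 0.626 0.488 0.032 0.026 0.035]
```

View pics/m4.png

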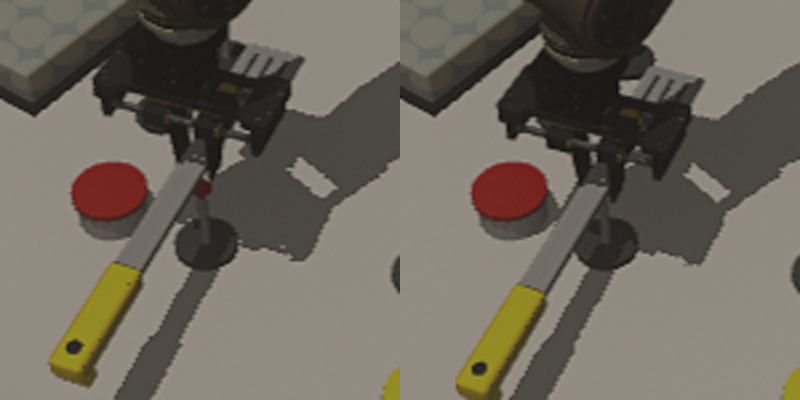

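Held loosely at 4 N it stays level (right half: handle (480,370), shaft over the pad at (600,190)), with the pad carrying most of the weight. I open gently.

>>> arm_command:
  commands:
    - [1, [0, 0, 0], [0, 0, 0]]
    - [0.3, [0, 0, 0], [0, 0, 0]]
    - [0.3, [0, 0, 0], [0, 0, 0]]
    - [0.3, [0, 0, 0], [0, 0, 0]]
    - [0.3, [0, 0, 0], [0, 0, 0]]
  grip_force: 3

```text
clock: 15.72
position: [0.6749, -0.089, 0.0862]
orientation: [[-0.966, -0.257, 0.0], [-0.257, 0.966, 0.0], [-0.0, -0.0, -1.0]]
contact_force: [-0.4, -0.1, -0.3]
gripper_width: 0.0333
gripper_force: 0.0
```

```bash
python3 -c "
from h import *
feel(4)
c,_=snap('scene','s5.png'); c0,_=load('s4.png')
hs=[]
for x in (c0,c):
    h=cv2.cvtColor(x['frame'],cv2.COLOR_RGB2HSV); m=((abs(h[...,0].astype(int)-28)<6)&(h[...,1]>150)&(h[...,2]>80)).astype(np.uint8)
    m[:,330:]=0; n,l,s,ce=cv2.connectedComponentsWithStats(m); i=1+s[1:,4].argmax(); print(ce[i],s[i])
"
```

```text
t 15.925 z 0.0861 w 0.033137864451600406 gf 0.0
F mean [-0.167 -0.531  0.109 -0.031  0.021 -0.014] sd [0.375 0.57  0.425 0.029 0.007 0.016]
[236.93406593 267.66117216] [221 247  33  44 546]
[236.8959854  267.70255474] [221 247  33  44 548]
```

The handle is unmoved after release, and no force remains on the tool. I open fully, rise and check.

>>> arm_command:
  commands:
    - [0, [0, 0, 0], [0, 0, 0]]
    - [0, [0, 0, 0], [0, 0, 0]]
    - [0, [0, 0, -0.01], [0, 0, 0]]
    - [0, [0, 0, -0.02], [0, 0, 0]]
    - [0, [0, 0, -0.03], [0, 0, 0]]

```text
clock: 16.6
position: [0.6745, -0.0889, 0.1468]
orientation: [[-0.966, -0.257, -0.001], [-0.257, 0.966, 0.0], [0.001, 0.001, -1.0]]
contact_force: [0.1, 0.1, -0.5]
gripper_width: 0.0476
gripper_force: 0.0
```

>>> arm_command:
  commands:
    - [0, [0, 0, -0.04], [0, 0, 0]]
    - [0, [0, 0, -0.04], [0, 0, 0]]
    - [0, [0, 0, 0], [0, 0, 0]]
    - [0, [0, 0, 0], [0, 0, 0]]
    - [0, [0, 0, 0], [0, 0, 0]]

```text
clock: 17.23
position: [0.6744, -0.0889, 0.2251]
orientation: [[-0.966, -0.257, -0.002], [-0.257, 0.966, 0.001], [0.001, 0.001, -1.0]]
contact_force: [0.9, 0.1, 0.7]
gripper_width: 0.0476
gripper_force: 0.0
```

>>> arm_command:
  commands:
    - [0, [0, 0, 0], [0, 0, 0]]
    - [0, [0, 0, 0], [0, 0, 0]]
    - [0, [0, 0, 0], [0, 0, 0]]
    - [0, [0, 0, 0], [0, 0, 0]]
    - [0, [0, 0, 0], [0, 0, 0]]

```text
clock: 17.85
position: [0.6748, -0.089, 0.2261]
orientation: [[-0.966, -0.257, 0.0], [-0.257, 0.966, 0.0], [-0.0, 0.0, -1.0]]
contact_force: [-0.4, -0.5, 0.7]
gripper_width: 0.0473
gripper_force: 0.0
```

```bash
python3 -c "
from h import *
for k in range(3):
    c,o=snap('scene','s6.png'); x=c
    for j in range(6): read_camera('top')
    h=cv2.cvtColor(x['frame'],cv2.COLOR_RGB2HSV); m=((abs(h[...,0].astype(int)-28)<6)&(h[...,1]>150)&(h[...,2]>80)).astype(np.uint8)
    m[:,330:]=0; n,l,s,ce=cv2.connectedComponentsWithStats(m); i=1+s[1:,4].argmax(); print(o['clock'],o['position'],ce[i],s[i])
cv2.imwrite('pics/m6.png',cv2.resize(c['frame'][120:300,190:390,::-1],(650,585),interpolation=cv2.INTER_CUBIC))
"
```

```text
17.85 [ 0.67477872 -0.08896873  0.22614669] [236.8702011  267.70383912] [221 247  33  44 547]
18.2 [ 0.67481273 -0.08897445  0.22614002] [236.88256881 267.70091743] [221 247  33  44 545]
18.55 [ 0.67479163 -0.08898569  0.22615076] [236.92265193 267.67219153] [221 247  33  44 543]
```

View pics/m6.png

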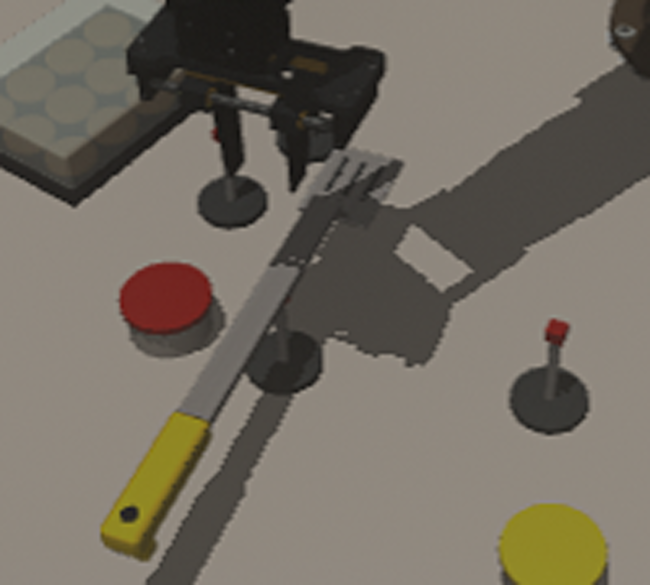

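The picture shows the turner balanced on the rest (post at (283,345)), from handle (150,480) to blade (350,175). Both ends hang clear, it is not moving, and the robot is well above it.

```bash
python3 -c "
from station import *
print(hand_in())"
```

```text
the job is handed in; nothing more can be done
None
```

The turner lies balanced and level on the red pad of the farthest rest, still and with both ends clear of the table in the last camera check, and the job is handed in; no verdict was returned.

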